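Open the service can in its bench cradle

ROBOT

A 6-joint arm with a two-finger parallel gripper is mounted at the origin on a cart in front of the work surface, level with it; the furniture and walls round the work are solid. World frame = base frame: x ahead of the robot, y to its left, z up, the work surface at z = 0. Lengths are in mm, angles in degrees, forces in N, time in s.
With the tool pointing down it reaches from about 300 to 850 mm from the base axis. Payload 4.2 kg.
Tool frame: the origin (TCP) lies between the finger pads; the fingertips stand ahead of it and the grasp point (between the pads) lies 3 mm ahead of it (nose_length is the z of the fingertips in the tool frame, in mm); z points along the fingers, y is the line along which they close (so a half turn about z gives the same grasp; the last joint's range is limited). The gripper opens to 91 mm and grips with 3 to 60 N. Pads are 32 mm wide; open, the fingers measure 118 mm over their backs; the gripper's body (76 mm by 178 mm) begins 60 mm behind the grasp point.
Start: joints at [-68.87, 18.312, 89.639, -0, 72.044, -1.146], TCP at [217.974, -532.098, 235.976] pointing down, gripper open.
Joint ranges: [-177.97, 177.97], [-48.28, 115.42], [12.27, 149.76], [-77.06, 257.06], [2.81, 150.46], [-146.56, 146.56]. Speed limits (degrees/s): [147.25, 147.25, 180, 180, 180, 180].

INTERFACE

Orientations are given as [roll, pitch, yaw] about the fixed x, y, z axes, in that order (R = Rz(yaw) Ry(pitch) Rx(roll)).
In Python, from workcell import state, grab_frame, camera_params, job_done, nose_length gives the robot as it stands.
- The arm moves only by the tool step_arm, never from a script. Its argument "plan" is a list that holds one entry, the list of rows, each a list of 5 numbers: the shift along the tool's x, y, z in cm, then the turn about the tool's z in rad, then the opening, from 0 (shut) to 1 (fully open). In form: [[[x, y, z, turn, gripper], ...]]. A call has 1 to 20 rows; each row is the pose to reach, as a shift and turn from the pose commanded when the call began, along the tool's axes at that moment; what a row does not reach only later rows make up. A row lasts 1/8 s, in which the tool goes at most 62.5 mm and 10.7 degrees, less where a joint would pass 70% of its speed; a pose out of reach is approached as far as the arm can. A call with a gripper value outside its range is refused whole. The fingers move at their own pace and stop on an object; "newtons" is the grip in N (left out, the last holds). Time passes only in rows, so rows that repeat a pose let the fingers close. It gives the time, the measured TCP pose, the force, the opening and the grip force at its end, in the units of the state.
- state(): the state, without advancing time (a new reading comes with each control period).
- grab_frame(name): name is "scene" or "side" or "wrist"; returns the picture (400x640x3 uint8, blue, green, red); there is no depth.
- camera_params(name): a dict with "camera_matrix" (3x3 intrinsics, pixels), "R" (3x3) and "t" (3): a world point X has camera coordinates R X + t; the wrist camera has in their place "mount" (4x4, takes a point from camera to tool coordinates, whose origin is the TCP and whose axes are the flange's). Camera axes: x right, y down, z forward; pixel columns grow to the right and rows downward; lengths in mm; the calibration is good to about 2 mm. A picture is of the moment at which its call begins: read the wrist's pose just before it. camera_params takes no time and is no camera call.
- job_done(): hands the job in; it is judged then, once.
The state is a dict: "time_s": time; "qpos": joint angles; "qvel": joint speeds; "effort": joint torques, N m; "ee_pos": TCP position; "ee_rot": TCP orientation; "force": force on the tool from outside, world axes, zero at the start; "torque": the same for the moment, N m; "gripper_width": finger opening in mm; "gripper_force": force on a finger pad.
Only numpy, scipy, OpenCV 4.12 (cv2) and the standard library are available. Lean on these libraries where they do the work, as an engineer would, in place of code of your own. Each camera call takes 0.05 s, during which the arm holds its last target. There are 200 camera calls.

TASK

The cap's seal is due for a check. Lift the capped oblong can off its wire stand by the handle, set it down without dropping it, fully home in the steel cradle on the counter that keeps it from turning, and let go of it; then unscrew the tight cap anticlockwise until its threads let go and lift it straight up. Finish while holding the cap upright over the neck, just clear of the open mouth and no more than about 3 cm above it, with the can still standing home in the cradle and the other things on the counter left where they are.

Things in the scene. Friction and masses are not known exactly. Their poses are not given: they have to be found in the camera images.
- can: the oblong service can: tinplate body 190 mm long (its x) by 70 mm wide (its y) and 110 mm high, about 0.5 kg, with a black strap handle over the middle of its top and a round neck with a black screw cap near its +x end. Origin: centre of its underside; z up.
- can_handle (a point): centre of the can's handle bar, 139.5 mm above the can's underside and over its middle. The bar runs along the can's x, is 14 mm wide (y) and 9 mm thick (z), with 38 mm free between its two posts; 25 mm of air lie between it and the top of the can.
- can_mouth (a point): centre of the can's open mouth (top of the neck): 68 mm from the can's middle along its +x, 136 mm above its underside. The neck is 31 mm across, with three thread ribs round it.
- cap: black round fluted screw cap, 50 mm across, 34 mm high, about 0.14 kg. Origin: centre of its skirt's lower edge; z is its axis, up. Screwed on, that edge is 18 mm below the mouth and 8 mm above the can's top. Right-hand thread: unscrews anticlockwise seen from above. Tight (about 0.3 N m): a can that is not braced turns with it. Once unscrewed, lift it straight up at least 18 mm to clear the mouth.
- cap_grip (a point): point on the cap's axis, 23 mm above its lower edge, good to grip. The cap turns level for 0.2 rad, then climbs 3 mm; it comes free after 0.9 to 1.07 rad (varies with how far it was tightened; the can may give 0.07 rad more in the cradle) and lifts straight off at 1.15 to 1.45 rad of turn; further on the next threads catch. Its skirt passes over the neck with 1.5 mm play.
- stand: wire stand of two round steel rods that the can stands on at the start, fixed: 236 mm long (its x), 92 mm wide, carrying the can's underside 55 mm above the counter; small end stubs reach 10 mm higher. Origin: centre of its foot on the counter.
- cradle: dark steel pocket screwed to the counter, made for the can's foot: it keeps the can from turning. Base plate 242 mm (its x) by 100 mm; pocket 196 x 76 mm inside (3 mm play all round), walls 44 mm above the counter with lips flared outward 6 mm and reaching 53 mm. Origin: centre of its foot on the counter, z up. The can fits either way round.
- cradle_seat (a point): centre of the pocket's floor, 8 mm above the counter; the can's underside rests here.
- o_ring: bystander: black rubber ring lying flat, 49 mm across, 5 mm thick. Origin: centre of its underside.
- grease_tin: bystander: round flat tin with a pale lid, 73 mm across, 48 mm high. Origin: centre of its underside.
- oil_bottle: bystander: pale plastic oiler with a pointed spout, 46 mm across, 139 mm high. Origin: centre of its underside.
- filter_regulator: bystander: air filter regulator with gauge and knob, standing upright, 75x78x172 mm. Origin: centre of its underside.
- kraft_carton: bystander: shut brown carton, 111x171x55 mm. Origin: centre of its underside.
- pliers: bystander: pliers lying flat, 44x146x12 mm. Origin: centre of its underside.
- tape_roll: bystander: roll of brown packing tape lying flat, 104 mm across, 24 mm high. Origin: centre of its underside.
- sprocket: bystander: toothed sprocket with a hub, lying flat, 72 mm across, 20 mm high. Origin: centre of its underside.

How it is judged:
By the outcome, as a careful person would: the job done as asked, in the order asked, and still so for the second after the job is handed in, while the arm keeps its last pose, push and grip.
It also fails if it takes over 58 s, if anything falls off the work surface, if the arm or the gripper's body presses on something with over 40 N, if the wrist force passes 120 N, or if a joint passes its speed limit or range.

## Working session

There is one attempt and no reset: what is moved stays moved. The work goes in short steps, Python scripts to look and compute and a tool call to move; the robot and the scene stay as the last step left them, time stands still between calls to the robot, and variables do not carry over. Pictures are saved under pics/ and viewed, at most 10 in all, crops included, and the job is handed in when it is done.

Besides the shell and the picture viewer there is one more tool, called after "Emit:" as name(argument=value, ...) on one line, values as JSON. step_arm: Moves the arm, as the interface text tells. Its arguments: {"type":"object","properties":{"plan":{"type":"array","items":{"type":"array","items":{"type":"array","items":{"type":"number"}}}},"newtons":{"type":"number"}},"required":["plan"]}

```bash
mkdir -p pics; python3 - <<'E'
from workcell import *
import cv2,numpy as np
for n in("scene","side"):
    cv2.imwrite(f"pics/{n}0.png",grab_frame(n)); p=camera_params(n); print(n,{k:np.round(v,3).tolist() for k,v in p.items()})
s=state();print(s,nose_length() if callable(nose_length) else nose_length)
print(np.round(camera_params("wrist")["mount"],3).tolist(),camera_params("wrist")["camera_matrix"])
E
```

```text
scene {'camera_matrix': [[391.167, 0.0, 325.064], [0.0, 391.167, 200.364], [0.0, 0.0, 1.0]], 'R': [[-0.558, -0.83, 0.003], [-0.411, 0.272, -0.87], [0.721, -0.487, -0.493]], 't': [287.19, 371.275, 961.493]}
side {'camera_matrix': [[407.779, 0.0, 314.596], [0.0, 407.779, 198.398], [0.0, 0.0, 1.0]], 'R': [[0.867, -0.498, 0.025], [-0.186, -0.37, -0.91], [0.462, 0.784, -0.414]], 't': [-518.932, 205.999, 1278.985]}
{'time_s': 0.1, 'qpos': array([-6.88690239e+01,  1.83475853e+01,  8.96990545e+01, -1.29748652e-03,
        7.20454529e+01, -1.14669937e+00]), 'qvel': array([-0.03328073, -0.03937574, -0.15377801,  0.05972755,  0.03416242,
        0.03044094]), 'effort': array([-2.76004830e-04, -4.13335133e+01, -2.32509702e+01,  7.28664966e-02,
        4.21606237e-02, -5.72906083e-05]), 'ee_pos': array([ 217.81461866, -531.69111143,  235.21072794]), 'ee_rot': array([-1.79907901e+02, -6.09581179e-04,  2.22780759e+01]), 'force': array([ 0.46635736,  0.08352948, -0.11941367]), 'torque': array([-0.02072773, -0.00254692, -0.02459132]), 'gripper_force': 0.0, 'gripper_width': 91.17245085577491} 22.0
[[-0.001, -0.967, -0.254, 71.498], [1.0, -0.001, -0.0, 0.143], [0.0, -0.254, 0.967, -147.178], [0.0, 0.0, 0.0, 1.0]] [[354.17117164   0.         314.34020921]
 [  0.         354.17117164 202.59782423]
 [  0.           0.           1.        ]]
```

View pics/scene0.png

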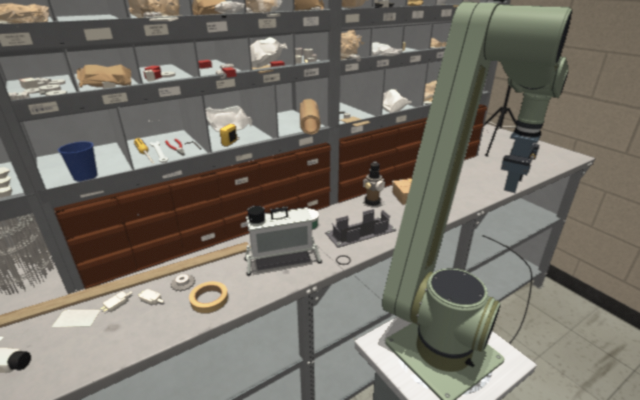

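View pics/side0.png

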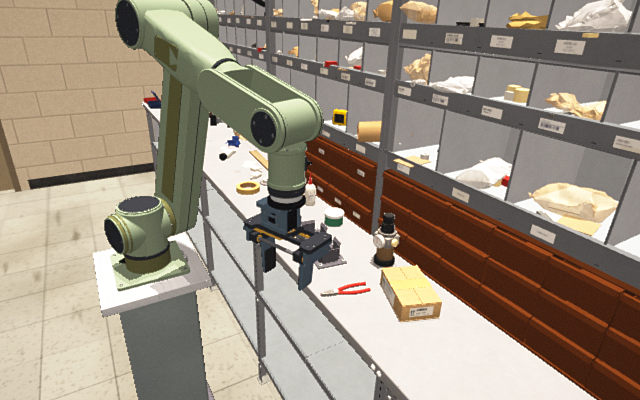

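Scene view: the can stands on its stand at about (280,240), with its handle at (280,213) and cap at (256,214). The cradle is at (360,230) and the regulator behind it at (374,185). In the side view the arm hides the can and part of the cradle. Next I'll cast rough rays, then look with the wrist camera.

```bash
cat > h.py <<'E'
from workcell import *
import cv2,numpy as np
from scipy.spatial.transform import Rotation as Ro
def ray(n,u,v,s=None):
    p=camera_params(n);d=np.linalg.inv(p["camera_matrix"])@[u,v,1]
    if n=="wrist":
        m=np.array(p["mount"]);R=Ro.from_euler("xyz",s["ee_rot"],degrees=True).as_matrix()
        return R@m[:3,3]+s["ee_pos"],R@m[:3,:3]@d
    R=np.array(p["R"]);return -R.T@np.array(p["t"]),R.T@d
def on(n,u,v,z,s=None):
    o,d=ray(n,u,v,s);return np.round(o+d*(z-o[2])/d[2],1)
def proj(n,X,s=None):
    p=camera_params(n)
    if n=="wrist":
        m=np.array(p["mount"]);R=Ro.from_euler("xyz",s["ee_rot"],degrees=True).as_matrix()
        c=m[:3,:3].T@(R.T@(np.array(X)-s["ee_pos"])-m[:3,3])
    else: c=np.array(p["R"])@X+p["t"]
    q=np.array(p["camera_matrix"])@c;return np.round(q[:2]/q[2],1)
E
python3 - <<'E'
from h import *
print("handle",on("scene",280,213,194));print("cap top",on("scene",256,209,207))
for q in((331,243),(393,232),(377,220)): print("cradle",on("scene",*q,5))
print("ring",on("scene",343,260,3),"reg",on("scene",373,203,0), "bottle?",on("scene",400,190,55), "regside",on("side",384,262,0),"cradle side",on("side",330,262,5),"tin",on("side",334,215,48),"bottle",on("side",310,200,0),"tape",on("side",247,188,24))
E
```

```text
handle [510.8 163.9 194. ]
cap top [550.5 221.4 207. ]
cradle [518.4 -26.9   5. ]
cradle [ 450.4 -250.8    5. ]
cradle [ 543.8 -255.4    5. ]
ring [422.   -7.6   3. ] reg [ 657.9 -331.9    0. ] bottle? [ 606.9 -426.1   55. ] regside [ 665.6 -335.9    0. ] cradle side [ 505.7 -260.6    5. ] tin [649.  -54.8  48. ] bottle [686.5 192.5   0. ] tape [475.1 381.4  24. ]
```

Emit:
step_arm(plan=[[[39.8,-41.2,-8.5,0.389,1],[39.8,-41.2,-8.5,0.389,1],[39.8,-41.2,-8.5,0.389,1],[39.8,-41.2,-8.5,0.389,1],[39.8,-41.2,-8.5,0.389,1],[39.8,-41.2,-8.5,0.389,1],[39.8,-41.2,-8.5,0.389,1],[39.8,-41.2,-8.5,0.389,1],[39.8,-41.2,-8.5,0.389,1],[39.8,-41.2,-8.5,0.389,1],[39.8,-41.2,-8.5,0.389,1],[39.8,-41.2,-8.5,0.389,1]]])

```text
time_s: 1.6
ee_pos: [429.5, -0.7, 320.5]
ee_rot: [180.0, 0.1, -0.0]
force: [-0.1, -0.5, -0.4]
gripper_width: 91.3
gripper_force: 0.0
```

```bash
python3 - <<'E'
from h import *
s=state();f=grab_frame("wrist");g=grab_frame("side");cv2.imwrite("pics/w1.png",f);cv2.imwrite("pics/side1.png",g)
import pickle;pickle.dump(s,open("s1.pkl","wb"));print(s["time_s"],s["ee_pos"],s["ee_rot"],s["qpos"],s["force"])
E
```

```text
1.6 [429.52798549  -0.68706839 320.51408801] [ 1.79964658e+02  6.61701728e-02 -4.82042572e-02] [-1.59872797e+00  2.27604525e+00  9.77562308e+01 -3.76882692e-02
  8.00329157e+01  8.84560002e+01] [-0.07740541 -0.4569857  -0.40134943]
```

View pics/w1.png

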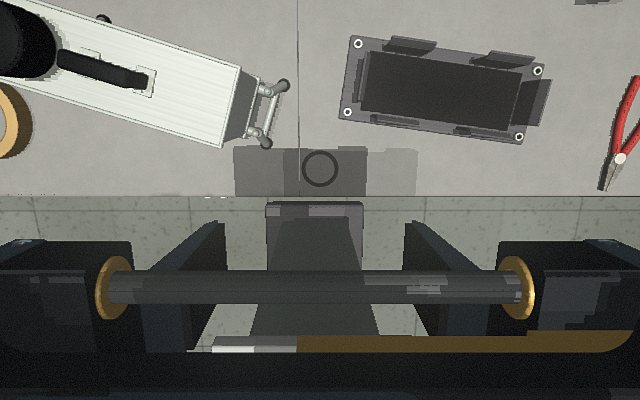

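Wrist view: the cradle plate is at about (443,90), with screws at (358,44), (538,70), (519,137) and (347,112). The handle bar centre is near (103,70), the cap near (20,42), the o-ring at (320,168) and the pliers at the right.

```bash
python3 - <<'E'
from h import *
import pickle
s=pickle.load(open("s1.pkl","rb"));f=cv2.imread("pics/w1.png");g=cv2.cvtColor(f,cv2.COLOR_BGR2GRAY)
P=[]
for u,v in((358,44),(538,70),(519,137),(347,112)):
    w=g[v-7:v+8,u-7:u+8].astype(float);w=np.clip(w-170,0,None);yy,xx=np.mgrid[-7:8,-7:8]
    c=(u+(w*xx).sum()/w.sum(),v+(w*yy).sum()/w.sum());p=on("wrist",*c,9,s);P.append(p);print(np.round(c,1),p)
P=np.array(P);print("cradle c",P.mean(0));e=(P[0]+P[3]-P[1]-P[2])/2;print("len",np.hypot(*e[:2]),"yaw",np.degrees(np.arctan2(e[1],e[0])));e=(P[0]+P[1]-P[2]-P[3])/2;print("wid",np.hypot(*e[:2]),np.degrees(np.arctan2(e[1],e[0])))
b=g[40:95,55:165]<60;n,l,st,ce=cv2.connectedComponentsWithStats(b.astype(np.uint8),connectivity=8);i=1+np.argmax(st[1:,4]);print(st[i],ce[i])
c,sz,a=cv2.minAreaRect(np.argwhere(l==i)[:,::-1].astype(np.float32));c=np.array(c)+[55,40];print(c,sz,a,on("wrist",*c,199,s))
w=(g>150)&(cv2.cvtColor(f,cv2.COLOR_BGR2HSV)[...,2]>205)
print("can edge pts bottom-right corner",on("wrist",239,66,165,s),on("wrist",222,149,165,s))
E
```

```text
[357.7  43.2] [577.3 -53.1   9. ]
[537.3  70.1] [ 546.7 -273.     9. ]
[518.8 136.2] [ 467.3 -262.1    9. ]
[347.2 111.5] [498.1 -42.3   9. ]
cradle c [ 522.35  -157.625    9.   ]
len 221.98313562070433 yaw 82.05058325627608
wid 80.03881870692497 -7.790958225337698
[   0    2   93   48 1750] [44.57771429 29.72571429]
[98.43001175 69.40609169] (100.21871185302734, 22.47774887084961) 19.612092971801758 [528.8 153.  199. ]
can edge pts bottom-right corner [534.7  59.4 165. ] [468.5  77.5 165. ]
```

Emit:
step_arm(plan=[[[7.8,-9.3,-10,-1.309,1],[7.8,-9.3,-10,-1.309,1],[7.8,-9.3,-10,-1.309,1],[7.8,-9.3,-10,-1.309,1],[7.8,-9.3,-10,-1.309,1],[7.8,-9.3,-10,-1.309,1],[7.8,-9.3,-10,-1.309,1],[7.8,-9.3,-10,-1.309,1],[7.8,-9.3,-10,-1.309,1],[7.8,-9.3,-10,-1.309,1]]])

```text
time_s: 2.95
ee_pos: [508.1, 92.7, 420.9]
ee_rot: [180.0, 0.0, 74.9]
force: [-0.6, 0.2, 0.4]
gripper_width: 91.1
gripper_force: 0.0
```

```bash
python3 - <<'E'
from h import *
s=state();f=grab_frame("wrist");cv2.imwrite("pics/w2.png",f)
import pickle;pickle.dump(s,open("s2.pkl","wb"));print(s["time_s"],s["ee_pos"],s["ee_rot"],s["qpos"],s["force"])
E
```

```text
2.95 [508.09809781  92.71492878 420.92818898] [1.79996820e+02 3.38672303e-03 7.48777568e+01] [ 9.06806941e+00  9.60361477e+00  7.54589304e+01 -4.40878672e-03
  9.49359417e+01  2.41899331e+01] [-0.55529603  0.17247779  0.44053241]
```

View pics/w2.png

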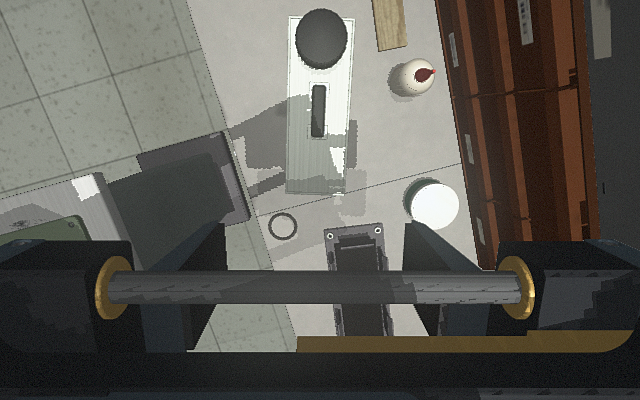

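From over the can: handle bar at about (318,111), cap top at (321,39), oil bottle at (413,78), tin at (435,205), and two cradle screws at (330,234) and (378,230).

```bash
python3 - <<'E'
from h import *
import pickle
s=pickle.load(open("s2.pkl","rb"));f=cv2.imread("pics/w2.png");g=cv2.cvtColor(f,cv2.COLOR_BGR2GRAY)
def blob(x0,y0,x1,y1,t):
    b=(g[y0:y1,x0:x1]<t).astype(np.uint8);n,l,st,ce=cv2.connectedComponentsWithStats(b);i=1+np.argmax(st[1:,4])
    c,sz,a=cv2.minAreaRect(np.argwhere(l==i)[:,::-1].astype(np.float32));return np.array(c)+[x0,y0],sz,a
h,sz,a=blob(300,76,338,150,75);print("bar px",h,sz,a);H=on("wrist",*h,55+144,s);print("bar",H)
r,sz,a=blob(285,0,355,74,95);print("cap px",r,sz,a);C=on("wrist",*r,55+118+34-8,s);C=on("wrist",*r,207,s);print("cap",C)
d=(C-H)[:2];print("dist",np.hypot(*d),"yaw",np.degrees(np.arctan2(d[1],d[0])))
for c in((293,17),(353,17),(287,193),(344,193)): print("corner",on("wrist",*c,165,s))
for u,v in((330,236),(378,230)):
    w=np.clip(g[v-6:v+7,u-6:u+7].astype(float)-150,0,None);yy,xx=np.mgrid[-6:7,-6:7];c=(u+(w*xx).sum()/w.sum(),v+(w*yy).sum()/w.sum());print("screw",c,on("wrist",*c,9,s))
E
```

```text
bar px [313.17438126 111.24559021] (51.477970123291016, 10.893760681152344) 82.03038787841797
bar [525.1 160.3 199. ]
cap px [320.5  38.5] (59.0, 51.0) 90.0
cap [549.2 222.4 207. ]
dist 66.6124612966673 yaw 68.78957703709494
corner [529.6 256.7 165. ]
corner [589.5 240.5 165. ]
corner [471.2  78.9 165. ]
corner [535.4  61.5 165. ]
screw (np.float64(329.56054836252855), np.float64(235.52170601675553)) [497.8 -41.8   9. ]
screw (np.float64(379.1764192139738), np.float64(229.66855895196505)) [580.2 -53.4   9. ]
```

```bash
python3 - <<'E'
from h import *
import pickle
s=pickle.load(open("s2.pkl","rb"));f=cv2.imread("pics/w2.png");g=cv2.cvtColor(f,cv2.COLOR_BGR2GRAY)
for v in(88,100,111,122,134): print(v,g[v,300:338].tolist())
print(g[74:150:1,318].tolist())
for v in (30,60,80,120,140,160,180): print(v,g[v,280:296].tolist(),g[v,338:362].tolist())
E
```

```text
88 [243, 245, 245, 245, 247, 244, 246, 243, 242, 207, 255, 255, 145, 62, 85, 102, 101, 100, 98, 100, 97, 98, 93, 92, 78, 77, 188, 255, 253, 204, 252, 245, 248, 245, 245, 245, 245, 247]
100 [166, 167, 168, 171, 165, 164, 171, 161, 158, 194, 255, 255, 65, 79, 92, 99, 101, 100, 98, 99, 98, 101, 96, 86, 62, 127, 255, 248, 244, 245, 246, 246, 246, 246, 246, 244, 245, 247]
111 [165, 168, 169, 173, 164, 167, 171, 170, 173, 181, 162, 125, 68, 84, 98, 99, 104, 96, 104, 101, 96, 101, 95, 80, 75, 183, 255, 246, 245, 246, 245, 247, 245, 246, 245, 244, 247, 247]
122 [163, 163, 170, 168, 163, 166, 163, 166, 167, 176, 167, 66, 69, 73, 77, 78, 76, 101, 104, 100, 101, 98, 89, 64, 123, 255, 249, 243, 246, 246, 245, 245, 245, 245, 246, 246, 246, 245]
134 [163, 165, 169, 159, 163, 167, 165, 146, 173, 175, 170, 53, 64, 73, 72, 75, 76, 76, 74, 74, 73, 74, 81, 105, 235, 184, 174, 132, 163, 184, 255, 167, 170, 166, 193, 255, 255, 254]
[229, 247, 247, 246, 245, 246, 247, 250, 217, 255, 240, 83, 76, 97, 98, 101, 101, 94, 100, 97, 96, 100, 98, 101, 99, 96, 98, 100, 98, 100, 97, 99, 98, 98, 102, 102, 98, 104, 1
[... 903 characters left out ...]
8, 249, 211, 220, 246, 116, 123, 121, 130, 131, 125, 127, 136, 196, 187, 192, 192, 189]
140 [118, 119, 119, 121, 119, 117, 134, 164, 114, 163, 165, 167, 163, 166, 162, 164] [168, 165, 164, 162, 160, 166, 162, 129, 156, 148, 114, 129, 128, 128, 131, 129, 124, 126, 131, 198, 188, 187, 184, 183]
160 [121, 121, 119, 118, 119, 109, 150, 147, 129, 165, 161, 161, 165, 160, 153, 159] [246, 245, 241, 244, 253, 254, 111, 159, 144, 118, 128, 125, 124, 125, 129, 126, 129, 121, 129, 189, 188, 185, 185, 181]
180 [99, 98, 99, 98, 99, 102, 127, 118, 129, 130, 127, 131, 130, 127, 118, 130] [127, 120, 124, 129, 130, 115, 127, 132, 165, 163, 167, 165, 166, 167, 165, 166, 158, 160, 162, 165, 164, 164, 164, 168]
```

```bash
python3 - <<'E'
from h import *
import pickle
s=pickle.load(open("s2.pkl","rb"))
L=[on("wrist",u,v,165,s)[:2] for u,v in((287.7,30),(287,80),(286.5,140),(285.8,160))]
R=[on("wrist",u,v,165,s)[:2] for u,v in((354.5,30),(351.8,80),(349,120),(346.8,160))]
for E in(L,R):
    E=np.array(E);d=E[-1]-E[0];print(E.tolist(),"yaw",np.degrees(np.arctan2(-d[1],-d[0])))
print("bar",on("wrist",318,110.7,199,s),"ends",on("wrist",319,85,199,s),on("wrist",317,136.5,199,s),"cap",on("wrist",320.5,34,207,s))
E
```

```text
[[520.8, 246.3], [506.3, 199.1], [487.8, 137.8], [480.7, 116.4]] yaw 72.84459524395423
[[588.1, 228.1], [573.7, 180.8], [560.8, 140.7], [547.8, 98.2]] yaw 72.76409009782341
bar [530.  159.5 199. ] ends [537.3 183.1 199. ] [522.3 135.  199. ] cap [550.2 226.2 207. ]
```

Emit:
step_arm(plan=[[[4,0.2,6,0.036,0.6],[7.07,0.36,11,0.036,0.6],[7.07,0.36,16,0.036,0.6],[7.07,0.36,19,0.036,0.6],[7.07,0.36,21,0.036,0.6],[7.07,0.36,22.2,0.036,0.6],[7.07,0.36,22.3,0.036,0.6]]])

```text
time_s: 3.88
ee_pos: [529.8, 160.3, 197.5]
ee_rot: [-180.0, 0.0, 72.9]
force: [-0.2, 0.0, 0.3]
gripper_width: 54.8
gripper_force: 0.0
```

```bash
python3 - <<'E'
from h import *
s=state();f=grab_frame("wrist");g=grab_frame("scene")
g=g[150:290,200:440];f=f[:,140:500]
o=np.zeros((600,800,3),np.uint8);o[:400,:360]=f;o[:280,360:800]=cv2.resize(g,(480,280))[:,:440];cv2.imwrite("pics/w3.png",o)
print(s["time_s"],s["ee_pos"],s["ee_rot"],s["force"],proj("scene",[530,160,194.5]))
E
```

```text
3.875 [529.7543967  160.29294916 197.53059283] [-1.79957510e+02  3.36953792e-02  7.29061754e+01] [-0.21316674  0.02652967  0.34327301] [278.1 209.7]
```

View pics/w3.png

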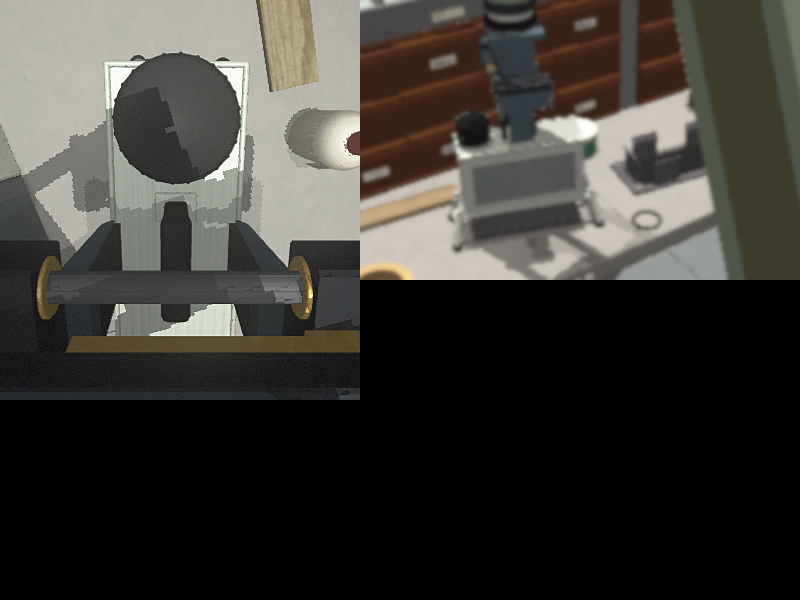

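The bar sits centred between the pads, at (175,255) in the left panel, and the fingers are clear of the can. Closing now.

Emit:
step_arm(plan=[[[0,0,0,0,0],[0,0,0,0,0],[0,0,0,0,0],[0,0,0,0,0],[0,0,0,0,0],[0,0,0,0,0],[0,0,-0.3,0,0],[0,0,-0.8,0,0],[0,0,-1.6,0,0],[0,0,-3,0,0],[0,0,-5,0,0],[0,0,-6.5,0,0],[0,0,-7,0,0],[0,0,-7,0,0]]], newtons=60)

```text
time_s: 5.72
ee_pos: [529.8, 160.4, 268.1]
ee_rot: [180.0, -0.0, 72.9]
force: [-0.3, 0.6, -7.1]
gripper_width: 13.2
gripper_force: 60.0
```

Emit:
step_arm(plan=[[[-1,0.3,0,-0.01,0],[-3.5,1,0,-0.02,0],[-7,2,0,-0.04,0],[-11,3.1,0,-0.06,0],[-15,4.25,0,-0.08,0],[-19,5.4,0,-0.1,0],[-23,6.5,0,-0.12,0],[-26.5,7.5,0,-0.14,0],[-29,8.2,0,-0.155,0],[-30.3,8.55,0,-0.16,0],[-30.6,8.64,0,-0.16,0],[-30.6,8.64,0,-0.16,0],[-30.6,8.64,0,-0.16,0]]])

```text
time_s: 7.35
ee_pos: [522.7, -156.6, 268.0]
ee_rot: [-180.0, -0.0, 82.2]
force: [0.8, 0.3, -6.5]
gripper_width: 13.1
gripper_force: 60.0
```

```bash
python3 - <<'E'
from h import *
s=state();f=grab_frame("wrist");a=grab_frame("scene");b=grab_frame("side")
cv2.imwrite("pics/w4r.png",f)
o=np.zeros((600,800,3),np.uint8);o[:400,:400]=f[:,120:520];o[:300,400:]=cv2.resize(a[120:270,280:480],(400,300));o[300:,400:]=cv2.resize(b[150:300,230:430],(400,300));cv2.imwrite("pics/w4.png",o)
import pickle;pickle.dump(s,open("s4.pkl","wb"))
print(s["time_s"],s["ee_pos"],s["ee_rot"],s["force"],s["torque"],s["gripper_width"])
E
```

```text
7.35 [ 522.67379321 -156.61110086  267.96534933] [-1.79995449e+02 -2.13061212e-02  8.21549812e+01] [ 0.78406671  0.28629698 -6.53637714] [-0.06616527 -0.09056958  0.01094744] 13.149588592046141
```

View pics/w4.png

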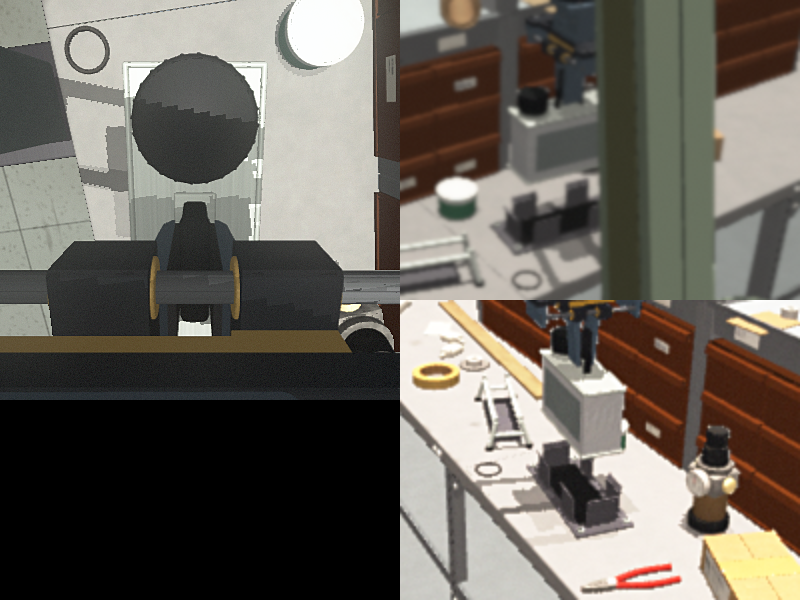

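The can hangs level over the cradle with the handle held squarely, and the cap looks the same in the wrist view as before the lift. Lowering to just inside the pocket mouth and watching the force.

Emit:
step_arm(plan=[[[-0.1,0,1.5,0,0],[-0.1,0,3.5,0,0],[-0.1,0,5.5,0,0],[-0.1,0,6.5,0,0],[-0.1,0,7.2,0,0],[-0.1,0,7.8,0,0],[-0.1,0,8.4,0,0],[-0.1,0,8.8,0,0],[-0.1,0,8.8,0,0]]])

```text
time_s: 8.62
ee_pos: [522.4, -158.5, 179.7]
ee_rot: [-180.0, -0.0, 82.1]
force: [-0.3, 0.1, -5.7]
gripper_width: 13.6
gripper_force: 60.0
```

Emit:
step_arm(plan=[[[0.05,0,0.5,0,0],[0.05,0,1,0,0],[0.05,0,1.5,0,0],[0.05,0,2,0,0],[0.05,0,2.3,0,0],[0.05,0,2.6,0,0],[0.05,0,2.75,0,0],[0.05,0,2.75,0,0]]])

```text
time_s: 9.62
ee_pos: [522.6, -158.0, 152.4]
ee_rot: [-180.0, 0.0, 82.1]
force: [-0.2, -0.2, -5.8]
gripper_width: 13.7
gripper_force: 60.0
```

Emit:
step_arm(plan=[[[0,0,0.08,0,0],[0,0,0.16,0,0],[0,0,0.22,0,0],[0,0,0.26,0,0],[0,0,0.26,0,0]]])

```text
time_s: 10.25
ee_pos: [522.8, -158.3, 151.0]
ee_rot: [179.9, 0.0, 82.1]
force: [-2.6, -1.7, 5.6]
gripper_width: 13.4
gripper_force: 60.0
```

Emit:
step_arm(plan=[[[0,0,0.16,0,0.3],[0,0,0.1,0,0.6],[0,0,0.1,0,0.6],[0,0,0.1,0,0.6],[0,0,0.1,0,0.6],[0,0,-1,0,0.6],[0,0,-3,0,0.6],[0,0,-7,0,0.6],[0,0,-12,0,0.6],[0,0,-15,0,0.6],[0,0,-15,0,0.6],[0,0,-15,0,0.6]]])

```text
time_s: 11.75
ee_pos: [522.0, -157.8, 299.0]
ee_rot: [-179.9, -0.0, 82.1]
force: [-0.2, -0.7, 0.1]
gripper_width: 54.8
gripper_force: 0.0
```

```bash
python3 - <<'E'
from h import *
s=state();f=grab_frame("wrist");a=grab_frame("scene");b=grab_frame("side")
cv2.imwrite("pics/w5r.png",f)
o=np.zeros((600,800,3),np.uint8);o[:400,:400]=f[:,120:520];o[:300,400:]=cv2.resize(a[120:270,280:480],(400,300));o[300:,400:]=cv2.resize(b[150:300,230:430],(400,300));cv2.imwrite("pics/w5.png",o)
import pickle;pickle.dump(s,open("s5.pkl","wb"))
print(s["time_s"],s["ee_pos"],s["ee_rot"],s["force"],s["torque"],s["gripper_width"])
print("cap expected px",proj("wrist",[532.1,-90.7,160],s),"corners",[proj("wrist",[522.6+a*.139-b*.99,-158+a*.99+b*.139,118],s) for a,b in((95,35),(95,-35))])
E
```

```text
11.75 [ 521.98246097 -157.82154992  298.99247743] [-1.79908262e+02 -1.08551725e-02  8.20909515e+01] [-0.21656751 -0.74918911  0.11597524] [-0.05262206 -0.11992188  0.00491173] 54.77297346639191
cap expected px [315.6 114.1] corners [array([275.8,  81.9]), array([355.3,  81.9])]
```

View pics/w5.png

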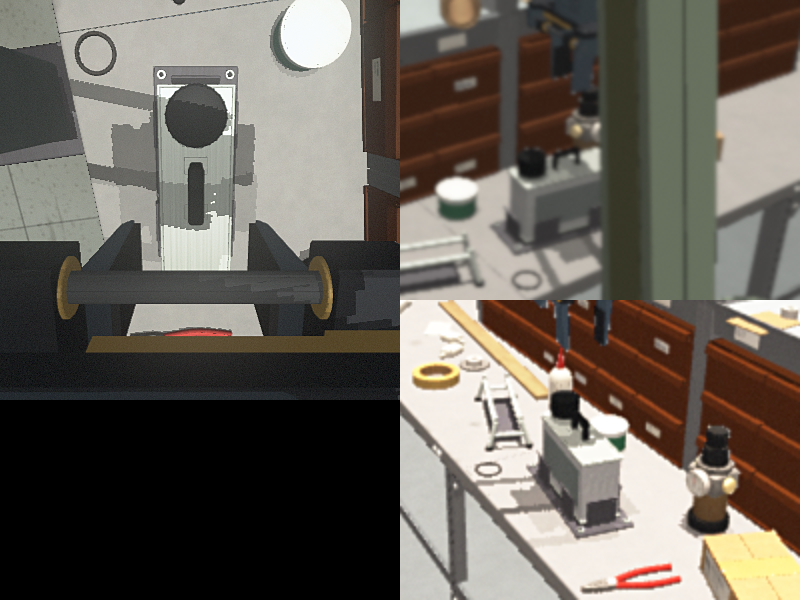

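The can stands in the cradle between its walls. The cap is at (197,115) in the crop, which is (317,115) in the full image, against an expected (316,114).

```bash
python3 - <<'E'
from h import *
import pickle
s=pickle.load(open("s5.pkl","rb"));f=cv2.imread("pics/w5r.png");g=cv2.cvtColor(f,cv2.COLOR_BGR2GRAY)
b=(g[75:155,275:358]<90).astype(np.uint8);b=cv2.morphologyEx(b,cv2.MORPH_OPEN,np.ones((5,5)));n,l,st,ce=cv2.connectedComponentsWithStats(b);i=1+np.argmax(st[1:,4])
c,r=cv2.minEnclosingCircle(np.argwhere(l==i)[:,::-1].astype(np.float32));c=np.array(c)+[275,75];C=on("wrist",*c,160,s);print(st[i],c,r,C,"px r expected",25*354/(s["ee_pos"][2]+147-160))
C=C[:2];R=Ro.from_euler("xyz",s["ee_rot"],degrees=True).as_matrix();print("tool shift",R.T@(np.array([*C,152])-s["ee_pos"]))
E
```

```text
[  10    8   62   65 2583] [315.92623138 115.22130966] 32.35401153564453 [532.2 -91.5 160. ] px r expected 30.944869877588886
tool shift [ 67.06877554   1.22981096 147.00340616]
```

Emit:
step_arm(plan=[[[2,0,1,0.17,0.75],[4.5,0.08,2,0.34,0.75],[6.71,0.08,3,0.51,0.75],[6.71,0.08,5,0.663,0.75],[6.71,0.08,8,0.663,0.75],[6.71,0.08,11,0.663,0.75],[6.71,0.08,13,0.663,0.75],[6.71,0.08,14.2,0.663,0.75],[6.71,0.08,14.7,0.663,0.75],[6.71,0.08,14.7,0.663,0.75]]])

```text
time_s: 13.15
ee_pos: [532.8, -91.7, 152.9]
ee_rot: [180.0, -0.0, 44.1]
force: [-0.6, -0.7, -0.6]
gripper_width: 68.1
gripper_force: 0.0
```

Emit:
step_arm(plan=[[[0,0,0.08,0,0.5],[0,0,0.08,0,0.3],[0,0,0.08,0,0.3],[0,0,0.08,0,0.3],[0,0,0.08,0,0.3],[0,0,0.08,0,0.3]]], newtons=60)

```text
time_s: 13.9
ee_pos: [532.7, -91.5, 152.5]
ee_rot: [180.0, -0.0, 44.1]
force: [-1.5, 1.2, 5.7]
gripper_width: 49.9
gripper_force: 60.0
```

Emit:
step_arm(plan=[[[0,0,0,-0.06,0.3],[0,0,0,-0.12,0.3],[0,0,0,-0.18,0.3],[0,0,-0.02,-0.24,0.3],[0,0,-0.05,-0.3,0.3],[0,0,-0.07,-0.36,0.3],[0,0,-0.1,-0.42,0.3],[0,0,-0.13,-0.5,0.3],[0,0,-0.13,-0.5,0.3]]])

```text
time_s: 15.02
ee_pos: [533.3, -91.7, 153.9]
ee_rot: [179.9, -0.0, 72.7]
force: [-0.3, 1.9, 5.0]
gripper_width: 50.1
gripper_force: 60.0
```

```bash
python3 -c "
from h import *
s=state();print(s['ee_pos'],s['ee_rot'],s['force'],s['torque'])"
```

```text
[533.28452206 -91.68903018 153.92011766] [ 1.79891415e+02 -1.47317126e-02  7.27223961e+01] [-0.31450618  1.93568371  5.00429362] [0.18867833 0.0486866  0.10264051]
```

Emit:
step_arm(plan=[[[0,0,-0.03,-0.08,0.3],[0,0,-0.06,-0.16,0.3],[0,0,-0.1,-0.24,0.3],[0,0,-0.13,-0.32,0.3],[0,0,-0.17,-0.4,0.3],[0,0,-0.2,-0.48,0.3],[0,0,-0.22,-0.56,0.3],[0,0,-0.22,-0.64,0.3],[0,0,-0.22,-0.72,0.3],[0,0,-0.22,-0.8,0.3],[0,0,-0.22,-0.83,0.3],[0,0,-0.22,-0.83,0.3]]])

```text
time_s: 16.52
ee_pos: [532.9, -91.7, 155.6]
ee_rot: [180.0, 0.0, 120.2]
force: [-0.1, 1.5, 2.7]
gripper_width: 49.8
gripper_force: 60.0
```

```bash
python3 - <<'E'
from h import *
s=state();print(s['ee_pos'],s['ee_rot'],s['force'],s['torque'],s['gripper_width'])
f=grab_frame("wrist");a=grab_frame("scene");b=grab_frame("side")
o=np.zeros((600,800,3),np.uint8);o[:400,:400]=f[:,120:520];o[:300,400:]=cv2.resize(a[150:250,300:433],(400,300));o[300:,400:]=cv2.resize(b[170:270,280:413],(400,300));cv2.imwrite("pics/w6.png",o)
E
```

```text
[532.87613924 -91.7449748  155.55207314] [1.79977396e+02 3.21645524e-02 1.20241045e+02] [-0.12748566  1.51229396  2.69671196] [ 0.10292432 -0.2180878  -0.01469107] 49.82082066271007
```

View pics/w6.png

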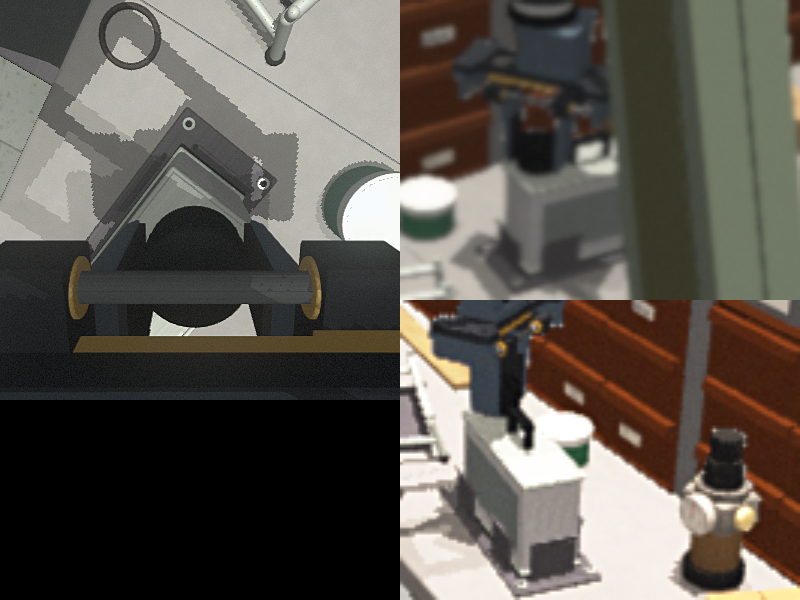

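The wrist moment about z has dropped to about 0, so the threads appear to have let go, and the can still stands in the cradle. I'll start lifting gently.

Emit:
step_arm(plan=[[[0,0,-0.1,0,0.3],[0,0,-0.2,0,0.3],[0,0,-0.3,0,0.3],[0,0,-0.4,0,0.3],[0,0,-0.5,0,0.3],[0,0,-0.5,0,0.3]]])

```text
time_s: 17.42
ee_pos: [532.6, -91.7, 160.6]
ee_rot: [180.0, 0.0, 120.3]
force: [-0.3, -0.3, -0.5]
gripper_width: 49.5
gripper_force: 60.0
```

Emit:
step_arm(plan=[[[0,0,-0.2,0,0.3],[0,0,-0.5,0,0.3],[0,0,-0.8,0,0.3],[0,0,-1.1,0,0.3],[0,0,-1.4,0,0.3],[0,0,-1.7,0,0.3],[0,0,-2,0,0.3],[0,0,-2.2,0,0.3],[0,0,-2.2,0,0.3],[0,0,-2.2,0,0.3]]])

```text
time_s: 18.68
ee_pos: [532.5, -91.6, 182.4]
ee_rot: [-180.0, -0.0, 120.3]
force: [0.3, -0.4, -1.3]
gripper_width: 49.5
gripper_force: 60.0
```

```bash
python3 - <<'E'
from h import *
s=state();print(s['time_s'],s['ee_pos'],s['ee_rot'],s['force'],s['torque'],s['gripper_width'])
f=grab_frame("wrist");a=grab_frame("scene");b=grab_frame("side")
o=np.zeros((600,800,3),np.uint8);o[:400,:400]=f[:,120:520];o[:300,400:]=cv2.resize(a[150:250,300:433],(400,300));o[300:,400:]=cv2.resize(b[170:270,280:413],(400,300));o[400:,:400]=cv2.resize(a[180:230,320:420],(400,200));cv2.imwrite("pics/w7.png",o)
E
```

```text
18.675 [532.51661713 -91.64139412 182.44498999] [-1.79988505e+02 -3.03629612e-03  1.20309510e+02] [ 0.27761803 -0.39604798 -1.28176748] [ 0.05740026 -0.15246526  0.02891392] 49.4711054085796
```

View pics/w7.png

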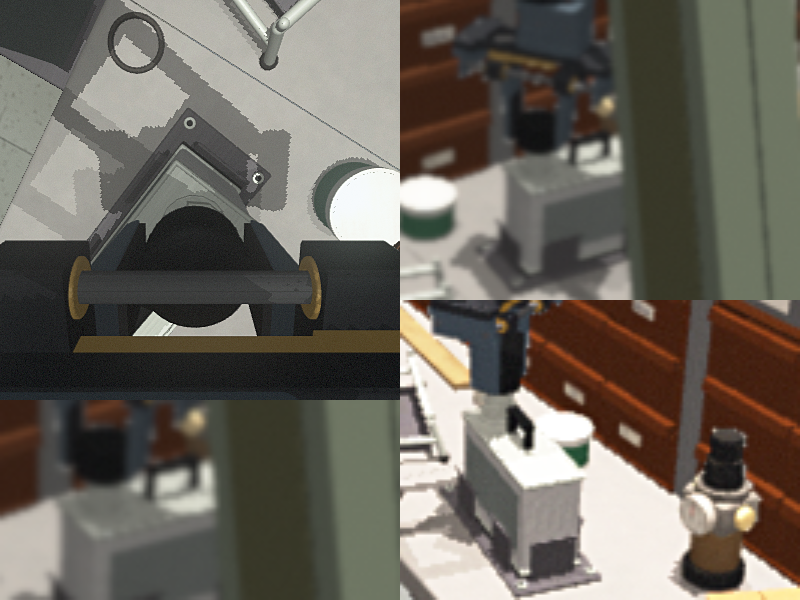

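The cap is off and held upright, about 12 mm above the pale neck, which is now visible at (530,160) in the upper right panel. The wrist carries only the cap's weight, and the can is unmoved in the cradle.

```bash
python3 -c "
from workcell import *
print(job_done())"
```

```text
the job is handed in; nothing more can be done
None
```

The job is handed in at about 19 s: the can stands home and released in the cradle, and the gripper holds the unscrewed cap upright about 12 mm above the open mouth, with no contact with the other items seen in the pictures.

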